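# Open the push-and-turn solvent can

### The job

Open the solvent can that has the yellow child-resistant cap with the red grip bar: push the cap down firmly against its spring and, keeping it pressed but without ramming or wrenching it, turn it anticlockwise (seen from above) until you feel it come up against its end stop, where its lugs are free; how deep and how far differ from cap to cap. Then lift the cap off and set it down gently, not dropped, flat and grip bar up, inside the round steel dish. Leave everything else where it stands.

Things in the scene. Friction and masses are not known exactly. Their poses are not given: they have to be found in the camera images.
- can: Pale aluminium solvent can with a blue band, 100 mm across, bolted to the bench in a dark steel cradle (116 mm square): it cannot move. Origin: centre of its underside, on the bench; z up. It stands at one of three places, at a yaw within 0.8 rad. The cap sits on its axis. Cap and neck bear 38 N of contact in all, spring included (16 N when locked): ramming, side load, or wrenching by 0.4 N m breaks them.
- lock (a point): Where the locked cap's origin lies, 172 mm above the bench on the can's axis. A spring pushes the cap up: 8 N locked, 0.6 N more per mm. Teeth block the turn until the cap is pressed 3 to 14 mm down (10 to 17 N; it differs every time and must be felt). 2.5 mm lower it meets a rim with a stiff rubber seat (6 N per mm). About 20 N of push always reaches the rim and clears the teeth.
- open (a point): The same point on the can's axis, for the turn: kept pressed, the cap turns anticlockwise from above until a stop, met 0.7 to 1.4 rad from the start (it differs every time and must be felt; the moment rises 0.1 N m over the turning friction of under 0.1 N m). Only in the last 0.1 rad before the stop can it be lifted off; earlier, tabs hold it down. Clockwise it is blocked.
- cap: The cap: yellow, 62 mm across, with a red grip bar on top; starts locked on the can, with about 4 degrees of play. Origin: centre of the underside of its hollow skirt; z up. Its flat disc top is 32 mm above its origin; the bar stands on the disc. It stands flat on the skirt's lower edge. About 90 g, varying by a third.
- cap_bar (a point): Middle of the red grip bar, 44 mm above the cap's origin. The bar is 54 mm long along the cap's own x axis, 14 mm thick along its y axis and 24 mm high, its top 56 mm above the cap's origin. Stiff: it can be gripped firmly across its thickness.
- dish: Round shallow stainless dish fixed on the bench, 144 mm across and 14 mm high, walls 3 mm, inner floor 4 mm above the bench and flat out to about 64 mm from the centre. Origin: centre of its underside. It stands at one of three places.
- can_plain: Another pale aluminium can, 100 mm across and 177 mm high with a green band and a plain grey round cap; loose, to be left alone. Origin: centre of its underside. It stands at one of three places.
- bottle_blue: Clear glass bottle with a blue cap, 70 mm across, 130 mm high, loose bystander. Origin: centre of its underside.
- bottle_amber: Amber bottle with a black cap, 60 mm across, 120 mm high, loose bystander. Origin: centre of its underside.
- beaker: Clear beaker, 66 mm across, 80 mm high, loose bystander. Origin: centre of its underside.
- wrench: Steel wrench, 150 mm long, lying on the bench, loose bystander. Origin: underneath its middle.
- cell_tray: Blue tray of coin cells, 120 x 34 x 15 mm, loose bystander. Origin: centre of its underside.
- jar: Small clear jar with a white lid, 56 mm across, 60 mm high, loose bystander. Origin: centre of its underside.
Not all that is in view belongs to the job. There is more than one size of the dish; the one meant has the size given above. There is more than one size of the cap; the one meant has the size given above.

How it is judged:
On the way, in this order (a step that is already met when the one before it is completed fails the run):
1. the cap is turned more than 0.25 rad from its locked position while pressed at least 2 mm down (z of cap in the frame of can below 0.17 m and angle between the x axis of cap and the x axis of can, either way round above 0.25 rad), for 0.05 s.
2. the cap is lifted clear off the neck, 30 mm or more above its locked height (height (world z) of cap above 0.202 m), for 0.1 s.
At the end, for the whole second after the job is handed in: The cap rests flat on the floor of the dish (underside within 8 mm of the dish's underside level, within 36 mm of its centre), grip bar up (within 0.1 rad of upright), at rest and let go (horizontal distance between cap and dish below 0.036 m and z of cap in the frame of dish below 0.008 m and angle between cap's own z axis and vertical below 0.1 rad and linear speed of cap below 0.02 m/s and contact force between the fingers and cap below 0.1 N); the robot touches nothing.
It fails at once if more than 38 N between the cap and the can, all their contacts and the spring added up (16 N when locked): rammed, wrenched or pulled (contact force between cap and can above 38 N).
It fails at once if the cap is dropped or thrown: moves faster than 0.45 m/s while not touched by the fingers (linear speed of cap above 0.45 m/s and contact force between the fingers and cap below 0.05 N).
It fails at once if a bystander (other can, bottle, beaker, wrench, cell tray or jar) is shifted more than 20 mm or tipped over (distance of any of can_plain, bottle_blue, bottle_amber, beaker, wrench, cell_tray, jar from where it was at the start of the episode above 0.02 m or angle between any of can_plain, bottle_blue, bottle_amber, beaker, wrench, cell_tray, jar's own z axis and vertical above 0.35 rad).
It also fails if it takes over 72 s, if anything falls off the work surface, if the arm or the gripper's body presses on something with over 40 N, if the wrist force passes 120 N, or if a joint passes its speed limit or range.

### The arm

A 6-joint arm with a two-finger parallel gripper is mounted at the origin on the work surface. World frame = base frame: x ahead of the robot, y to its left, z up, the work surface at z = 0. Lengths are in m, angles in rad, forces in N, time in s.
With the tool pointing down it reaches from about 0.35 to 0.975 m from the base axis. Payload 4.9 kg.
Tool frame: the origin (TCP) lies at the very end of the fingers, on their centre line; the grasp point (between the pads) lies 19 mm behind it; x points along the fingers, y is the direction in which the jaws open and shut, and the axes are right-handed (so a half turn about x gives the same grasp; the last joint's range is limited). The gripper opens to 85 mm and grips with 20 to 120 N. Pads are 22 mm wide; open, the fingers measure 114 mm over their backs; the gripper's body (76 mm by 85 mm) begins 54 mm behind the grasp point. The pads swing forward as they close: fully open they stand 13 mm farther back than shut.
Start: joints at [-1.441, 0.053, 1.613, -0, 1.476, -0.119], TCP at [0.154, -0.606, 0.231] pointing down, gripper open.
Joint ranges: [-3.01, 3.01], [-1.01, 2.22], [0.06, 2.58], [-1.02, 4.17], [0.09, 2.62], [-3.14, 3.14]. Speed limits (rad/s): [2.57, 2.57, 3.14, 3.14, 3.14, 3.14].

### API

Orientations are given as a unit quaternion [w, x, y, z].
In Python, from plant import manip gives the robot as it stands.
- The arm moves only by the tool play_rows, never from a script. Its argument "plan" is a list of rows, each a list of 5 numbers: the shift along the tool's x, y, z in mm, then the turn about the tool's x in rad, then the closure, from -1 (fully open) to 1 (shut). A call has 1 to 8 rows; each row is the pose to reach, as a shift and turn from the pose commanded when the call began, along the tool's axes at that moment; what a row does not reach only later rows make up. A row lasts 1/8 s, in which the tool goes at most 62.5 mm and 10.7 degrees, less where a joint would pass 70% of its speed; a pose out of reach is approached as far as the arm can. A call with a gripper value outside its range is refused whole. The fingers move at their own pace and stop on an object; the grip force is fixed at half the most. Time passes only in rows, so rows that repeat a pose let the fingers close. It gives the time, the measured TCP pose, the force and the opening at its end, in the units of the state.
- manip.state(): the state, without advancing time (a new reading comes with each control period).
- manip.grab_frame(name): name is "scene" or "top" or "wrist"; returns a dict with "img" (420x560x3 uint8, red, green, blue), "range_z" (420x560 float32, m along the optical axis (not along the pixel's ray), 0 where there is no reading), "fx", "fy", "cx", "cy" (pixels), "origin" and "rotation" of the camera in the world. Camera axes: x right, y up, looking along -z (the intrinsics and any distortion apply to the point x, -y, -z); pixel columns grow to the right and rows downward; lengths in m; the calibration is good to about 2 mm. The wrist camera is an equidistant fisheye: a pixel r from the principal point sees the ray r / f radians off the axis. A picture is of the moment at which its call begins.
- manip.job_done(): hands the job in, once; it reports no verdict.
The state is a dict: "time": time; "joint_pos": joint angles; "joint_vel": joint speeds; "joint_efforts": joint torques, N m; "tool_pos": TCP position; "tool_rot": TCP orientation; "contact_force": force on the tool from outside, world axes, zero at the start; "ft_torque": the same for the moment, N m; "gripper_width": opening from 0.0 (shut) to 1.0 (fully open).
Only numpy, scipy, OpenCV 4.12 (cv2) and the standard library are available. Lean on these libraries where they do the work, as an engineer would, in place of code of your own. Each camera call takes 0.05 s, during which the arm holds its last target. There are 200 camera calls.

## Working session

There is one attempt and no reset: what is moved stays moved. The work goes in short steps, Python scripts to look and compute and a tool call to move; the robot and the scene stay as the last step left them, time stands still between calls to the robot, and variables do not carry over. Pictures are saved under pics/ and viewed, about 8 in all and at most 12, crops included, and the job is handed in when it is done.

Besides the shell and the picture viewer there is one more tool, called after "Request:" as name(argument=value, ...), one argument or row to a line, values as JSON. play_rows: Moves the arm, as the interface text tells. Its arguments: {"type":"object","properties":{"plan":{"type":"array"}},"required":["plan"]}

```bash
mkdir -p pics; ls; cat > h.py <<'E'
from plant import manip
import numpy as np, cv2
def grab(n):
    f=manip.grab_frame(n); np.savez('%s.npz'%n,**f); return f
def cloud(f):
    z=f['range_z']; h,w=z.shape; u,v=np.meshgrid(np.arange(w),np.arange(h))
    p=np.stack([(u-f['cx'])/f['fx']*z,-(v-f['cy'])/f['fy']*z,-z],-1)
    return p@np.array(f['rotation']).T+np.array(f['origin'])
E
python3 - <<'E'
from h import *
s=manip.state(); print({k:np.round(v,3) for k,v in s.items()})
for n in ('scene','top'):
    f=grab(n); print(n,f['fx'],f['cx'],f['cy'],f['origin'],np.round(f['rotation'],3).tolist(),{k for k in f})
    cv2.imwrite(f'pics/{n}0.png',f['img'][:,:,::-1])
E
```

```text
pics
{'time': np.float64(0.0), 'joint_pos': array([-1.441,  0.053,  1.614,  0.   ,  1.476, -0.119]), 'joint_vel': array([ 0.001,  0.001,  0.002, -0.   , -0.002,  0.001]), 'joint_efforts': array([-0.0000e+00, -3.9368e+01, -3.7017e+01, -0.0000e+00,  7.0000e-03,
       -0.0000e+00]), 'tool_pos': array([ 0.154, -0.605,  0.23 ]), 'tool_rot': array([-0.087, -0.702, -0.088,  0.702]), 'contact_force': array([-0.71 , -0.664, -0.833]), 'ft_torque': array([ 0.015,  0.015, -0.017]), 'gripper_width': np.float64(0.998)}
scene 478.13197314516407 281.76672666784077 211.72087023771283 [1.06211254 0.70828103 1.43937165] [0.328, 0.099, 0.263, 0.902] {'range_z', 'cx', 'img', 'origin', 'cy', 'rotation', 'fx', 'fy'}
top 460.29470560057473 278.8200487721685 204.02712120561176 [0.275148   0.07209589 1.23476193] [0.735, 0.081, -0.071, -0.669] {'range_z', 'cx', 'img', 'origin', 'cy', 'rotation', 'fx', 'fy'}
```

View pics/scene0.png

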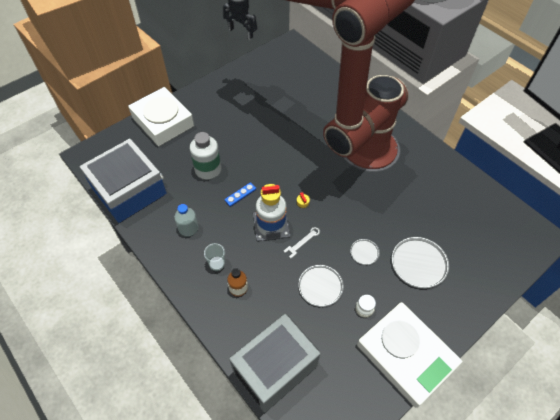

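View pics/top0.png

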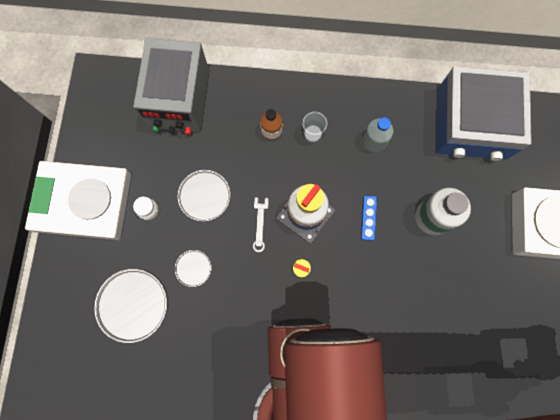

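Scene and top views. Candidates for the cap:
- yellow cap with red bar on the blue-banded can, top (311,198) / scene (271,192)
- small loose yellow cap on the bench, top (302,268)
- plain grey cap on the green-band can, top (457,203)

I choose the first. Candidates for the dish are top (204,195) at about 53 px, (193,268) at about 36 px and (131,305) at about 72 px. I'll measure their diameters.

```bash
cat >> h.py <<'E'
from scipy.spatial.transform import Rotation as R
def rot(q): q=np.array(q,float); return R.from_quat(q[[1,2,3,0]]).as_matrix() if q.size==4 else q
def cloud(f):
    z=np.array(f['range_z']); h,w=z.shape; u,v=np.meshgrid(np.arange(w),np.arange(h))
    p=np.stack([(u-f['cx'])/f['fx']*z,-(v-f['cy'])/f['fy']*z,-z],-1)
    return p@rot(f['rotation']).T+np.array(f['origin'])
E
python3 - <<'E'
from h import *
for n,box in (('top',(270,345,165,250)),('scene',(245,300,170,240))):
    f=dict(np.load(n+'.npz')); P=cloud(f); hsv=cv2.cvtColor(f['img'],cv2.COLOR_RGB2HSV).astype(int)
    x0,x1,y0,y1=box; M=np.zeros(P.shape[:2],bool); M[y0:y1,x0:x1]=1
    H,S,V=hsv[...,0],hsv[...,1],hsv[...,2]
    red=M&((H<6)|(H>172))&(S>150)&(V>90)&(P[...,2]>.2)
    yel=M&(H>18)&(H<35)&(S>120)&(abs(P[...,2]-.204)<.006)
    rp=P[red]; top=rp[rp[:,2]>np.percentile(rp[:,2],60)-.004]
    (c,sz,a)=cv2.minAreaRect((top[:,:2]*1000).astype(np.float32))
    print(n,'red',len(rp),np.percentile(rp[:,2],[10,50,90]),'rect',np.round(c,1),np.round(sz,1),a)
    d=top[:,:2]-top[:,:2].mean(0); w,v=np.linalg.eigh(d.T@d); print(' axis deg',np.degrees(np.arctan2(v[1,1],v[0,1])))
    yp=P[yel|red&0]; c,sz,a=cv2.minAreaRect((yp[:,:2]*1000).astype(np.float32)) ; print(' yel',len(yp),np.median(yp[:,2]),c,sz, cv2.minEnclosingCircle((yp[:,:2]*1000).astype(np.float32)))
f=dict(np.load('top.npz')); P=cloud(f)
for (u,v,r) in ((204,195,34),(193,268,26),(131,305,42)):
    uu,vv=np.meshgrid(np.arange(560),np.arange(420)); m=(np.hypot(uu-u,vv-v)<r)&(P[...,2]>.008)
    p=P[m]; print('dish',cv2.minEnclosingCircle((p[:,:2]*1000).astype(np.float32)),np.percentile(p[:,2],[50,95]))
for nm,(u,v) in dict(plain=(457,203),small=(302,268),blue=(384,124),wr=(260,225),tray=(370,218)).items(): print(nm,P[v,u].round(3))
f=dict(np.load('top.npz')); cv2.imwrite('pics/crop.png',cv2.resize(f['img'][150:290,150:390,::-1],None,fx=3,fy=3,interpolation=cv2.INTER_CUBIC))
E
```

```text
top red 127 [0.2245632  0.22714113 0.22973141] rect [521.2  28.6] [12.  54.2] 58.751983642578125
 axis deg 148.2338127614249Traceback (most recent call last):
  File "<stdin>", line 12, in <module>
cv2.error: OpenCV(4.12.0) /io/opencv/modules/imgproc/src/convhull.cpp:143: error: (-215:Assertion failed) total >= 0 && (depth == CV_32F || depth == CV_32S) in function 'convexHull'
```

```bash
python3 - <<'E'
from h import *
for n,box in (('top',(270,345,165,250)),('scene',(245,300,170,240))):
    f=dict(np.load(n+'.npz')); P=cloud(f); hsv=cv2.cvtColor(f['img'],cv2.COLOR_RGB2HSV).astype(int)
    x0,x1,y0,y1=box; M=np.zeros(P.shape[:2],bool); M[y0:y1,x0:x1]=1
    H,S,V=hsv[...,0],hsv[...,1],hsv[...,2]
    red=M&((H<6)|(H>172))&(S>150)&(V>90)&(P[...,2]>.2)
    yel=M&(H>18)&(H<35)&(S>120)
    rp=P[red]; top=rp[rp[:,2]>.222]
    (c,sz,a)=cv2.minAreaRect((top[:,:2]*1000).astype(np.float32))
    d=top[:,:2]-top[:,:2].mean(0); w,v=np.linalg.eigh(d.T@d)
    print(n,len(rp),np.median(top[:,2]),'rect',np.round(c,1),np.round(sz,1),'mean',top.mean(0).round(4),'axis',np.degrees(np.arctan2(v[1,1],v[0,1])))
    yp=P[yel]; print(' yel',len(yp),np.percentile(yp[:,2],[5,25,50,75,95]).round(4)); yp=yp[abs(yp[:,2]-.202)<.012]
    if len(yp)>5: print(cv2.minEnclosingCircle((yp[:,:2]*1000).astype(np.float32)))
f=dict(np.load('top.npz')); P=cloud(f)
for (u,v,r) in ((204,195,34),(193,268,26),(131,305,42)):
    uu,vv=np.meshgrid(np.arange(560),np.arange(420)); m=(np.hypot(uu-u,vv-v)<r)&(P[...,2]>.008)
    p=P[m]; print('dish',len(p),cv2.minEnclosingCircle((p[:,:2]*1000).astype(np.float32)),np.percentile(p[:,2],[50,95]))
for nm,(u,v) in dict(plain=(457,203),small=(302,268),blue=(384,124),wr=(260,225),tray=(370,218)).items(): print(nm,P[v,u].round(3))
cv2.imwrite('pics/crop.png',cv2.resize(f['img'][150:290,150:390,::-1],None,fx=3,fy=3,interpolation=cv2.INTER_CUBIC))
E
```

```text
top 127 0.22714113201618824 rect [521.2  28.6] [12.  54.2] mean [0.5212 0.0285 0.2273] axis 148.3775220624095
 yel 425 [0.1912 0.2017 0.2031 0.2046 0.2075]
((522.23974609375, 28.460981369018555), 31.607938766479492)
scene 98 0.22795401031239537 rect [801.3 356.2] [874.9  49.8] mean [0.545  0.0518 0.2676] axis 51.686601863147644
 yel 239 [0.0119 0.1826 0.2007 0.2046 0.2081]
((528.3268432617188, 27.09870147705078), 32.281253814697266)
dish 302 ((435.5317687988281, 216.96649169921875), 216.1260986328125) [0.01208328 0.0181658 ]
dish 75 ((313.99969482421875, 223.603515625), 156.4098663330078) [0.00950813 0.38040554]
dish 863 ((249.78250122070312, 312.6979675292969), 241.935546875) [0.01312701 0.02082188]
plain [ 0.546 -0.318  0.178]
small [0.373 0.027 0.04 ]
blue [ 0.75  -0.149  0.126]
wr [0.48  0.148 0.006]
tray [ 0.526 -0.146  0.012]
```

View pics/crop.png

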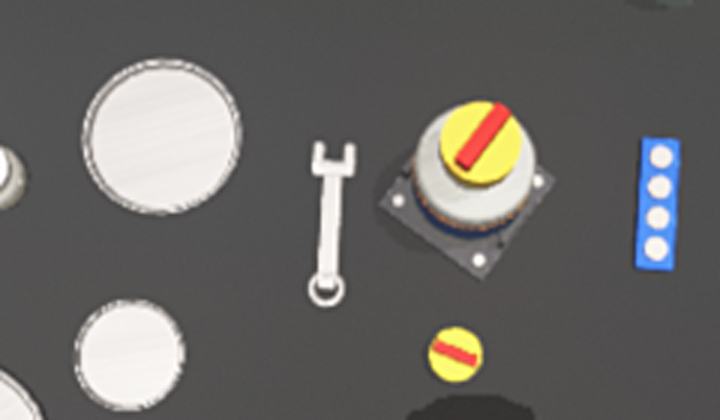

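Crop confirms the yellow 62 mm cap with a red bar on the blue-banded can (crop (482,140)) and the medium dish at (162,135). The small loose cap at (455,354) is the decoy.

```bash
cat >> h.py <<'E'
def rel(p):
    s=manip.state(); T=rot(s['tool_rot']); return (T.T@(np.array(p)-s['tool_pos'])*1000).round(1)
def st():
    s=manip.state(); T=rot(s['tool_rot']); print('t',round(float(s['time']),2),'tcp',(s['tool_pos']*1000).round(1),'F',np.round(s['contact_force'],1),'M',np.round(s['ft_torque'],2),'w',round(float(s['gripper_width']),3),'q6',round(float(s['joint_pos'][5]),3),'jawdeg',np.degrees(np.arctan2(T[1,1],T[0,1])).round(2),'Ftool',np.round(T.T@s['contact_force'],1)); return s
E
python3 - <<'E'
from h import *
s=st(); print(rot(s['tool_rot']).round(3))
f=dict(np.load('scene.npz')); P=cloud(f); h=cv2.cvtColor(f['img'],cv2.COLOR_RGB2HSV).astype(int)
m=((h[...,0]<6)|(h[...,0]>172))&(h[...,1]>150)&(abs(P[...,2]-.227)<.006)&(np.hypot(P[...,0]-.521,P[...,1]-.03)<.05)
t=P[m]; print('scene bar',t.mean(0),cv2.minAreaRect((t[:,:2]*1000).astype(np.float32)))
y=(h[...,0]>18)&(h[...,0]<35)&(h[...,1]>120)&(abs(P[...,2]-.204)<.005)&(np.hypot(P[...,0]-.521,P[...,1]-.03)<.05)
print('disc',cv2.minEnclosingCircle((P[y][:,:2]*1000).astype(np.float32)))
for n in('top','scene'):
  P=cloud(dict(np.load(n+'.npz'))); z=P[...,2]
  for c in ((.525,.25),(.38,.25),(.29,.38)):
    m=(np.hypot(P[...,0]-c[0],P[...,1]-c[1])<.115 if c[0]<.3 else np.hypot(P[...,0]-c[0],P[...,1]-c[1])<.085)&(z>.009)&(z<.019)
    p=P[m][:,:2]; c=np.median(p,0) if len(p)==0 else p.mean(0)
    A=np.c_[2*p,np.ones(len(p))]; q=np.linalg.lstsq(A,(p**2).sum(1),rcond=None)[0]; print(n,'dish',len(p),q[:2].round(4),'r',np.sqrt(q[2]+q[0]**2+q[1]**2).round(4))
print('to above cap',rel([.5215,.0285,.28]))
E
```

```text
t 0.1 tcp [ 153.8 -605.2  230.2] F [-0.3  0.1  0.9] M [-0.05  0.02  0.05] w 0.999 q6 -0.119 jawdeg -75.74 Ftool [-0.9 -0.2  0.3]
[[-0.     0.246 -0.969]
 [ 0.002 -0.969 -0.246]
 [-1.    -0.002 -0.   ]]
scene bar [0.527454   0.02977706 0.2274336 ] ((527.3713989257812, 28.317657470703125), (14.126498222351074, 50.84930419921875), 59.917694091796875)
disc ((526.8280029296875, 27.22150230407715), 31.833356857299805)
top dish 96 [0.5333 0.2548] r 0.0529
top dish 18 [0.3562 0.3056] r 0.0383
top dish 220 [0.2826 0.3974] r 0.0699
scene dish 142 [0.532  0.2664] r 0.0481
scene dish 36 [0.385  0.2495] r 0.0622
scene dish 269 [0.2801 0.3932] r 0.0703
to above cap [ -48.7 -523.7 -512.4]
```

Request:
play_rows(
  plan=[
    [-60,0,0,0,-1],
    [-60,-60,-60,0,-1],
    [-60,-100,-100,0,-1],
    [-60,-140,-140,0,-1],
    [-60,-180,-180,0,-1],
    [-60,-220,-220,0,-1],
    [-60,-260,-260,0,-1],
    [-60,-300,-300,0,-1],
  ],
)

```text
time: 1.1
tool_pos: [0.3712, -0.2392, 0.291]
tool_rot: [0.088, 0.702, 0.088, -0.702]
contact_force: [0.7, -0.3, -0.5]
gripper_width: 1.0
```

Request:
play_rows(
  plan=[
    [0,-40,-40,0.16,-1],
    [0,-80,-80,0.32,-1],
    [0,-120,-120,0.48,-1],
    [0,-160,-155,0.64,-1],
    [0,-200,-190,0.794,-1],
    [0,-222,-213,0.794,-1],
    [0,-222,-213,0.794,-1],
  ],
)

```text
time: 1.98
tool_pos: [0.5227, 0.0283, 0.2905]
tool_rot: [0.189, -0.681, 0.189, 0.682]
contact_force: [-0.3, 0.1, -0.3]
gripper_width: 1.002
```

```bash
python3 - <<'E'
from h import *
st(); f=grab('wrist'); st(); print(f['fx'],f['fy'],f['cx'],f['cy'],np.round(f['origin'],4),rot(f['rotation']).round(3).tolist())
cv2.imwrite('pics/w1.png',f['img'][:,:,::-1])
E
```

```text
t 1.98 tcp [522.7  28.3 290.5] F [-0.3  0.1 -0.3] M [-0.03 -0.    0.02] w 1.002 q6 2.024 jawdeg -121.02 Ftool [0.3 0.1 0.3]
t 2.02 tcp [522.4  27.1 290.6] F [ 0.2 -0.  -0.3] M [-0.04  0.01 -0.01] w 0.999 q6 2.024 jawdeg -121.12 Ftool [ 0.3 -0.1 -0.2]
325.19226210127806 325.19226210127806 272.4539236344584 207.48847049300025 [ 0.5898 -0.012   0.4337] [[-0.515, 0.817, 0.26], [-0.857, -0.491, -0.155], [0.001, -0.303, 0.953]]
```

View pics/w1.png

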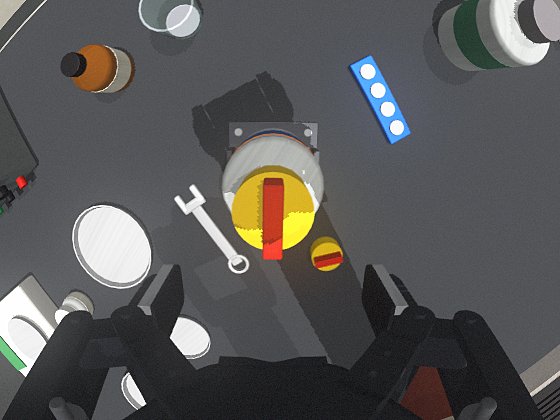

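```bash
cat >> h.py <<'E'
def fplane(f,uv,z0):
    uv=np.array(uv,float); d=np.c_[uv[:,0]-f['cx'],uv[:,1]-f['cy']]; r=np.hypot(*d.T); th=r/f['fx']; s=np.where(r>0,np.sin(th)/np.maximum(r,1e-9),0)
    v=np.c_[d[:,0]*s,-d[:,1]*s,-np.cos(th)]@rot(f['rotation']).T; o=np.array(f['origin']); return o+v*((z0-o[2])/v[:,2])[:,None]
E
python3 - <<'E'
from h import *
f=dict(np.load('wrist.npz')); h=cv2.cvtColor(f['img'],cv2.COLOR_RGB2HSV).astype(int)
H,S,V=h[...,0],h[...,1],h[...,2]
M=np.zeros(H.shape,bool); M[150:270,215:320]=1
red=M&((H<6)|(H>172))&(S>150)
for thr in (0,150,190,200,210):
  m=red&(V>=thr); v,u=np.nonzero(m); 
  if len(u)<20: continue
  p=fplane(f,np.c_[u,v],.228)[:,:2]*1000; print(thr,len(u),cv2.minAreaRect(p.astype(np.float32)))
print('V',np.unique(V[red],return_counts=True)[0][::12])
print([tuple(h[y,272]) for y in range(170,265,6)])
cap=red|(M&(H>18)&(H<35)&(S>120)); v,u=np.nonzero(cap)
hull=cv2.convexHull(np.c_[u,v].astype(np.float32))[:,0]; print('cap hull circle z.204',cv2.minEnclosingCircle((fplane(f,hull,.204)[:,:2]*1000).astype(np.float32)))
bars=np.median(np.nonzero(red)[1]); print(bars)
# dish via bright mask, rim plane .014
for n in ('top',):
  g=dict(np.load(n+'.npz')); G=cv2.cvtColor(g['img'],cv2.COLOR_RGB2GRAY); m=((G>110)*255).astype(np.uint8)
  for c in cv2.findContours(m,cv2.RETR_EXTERNAL,cv2.CHAIN_APPROX_NONE)[0]:
    c=c[:,0].astype(float)
    if len(c)<80 or abs(c.mean(0)[0]-170)>60 or c.mean(0)[1]>340: continue
    d=np.c_[(c[:,0]-g['cx'])/g['fx'],-(c[:,1]-g['cy'])/g['fy'],-np.ones(len(c))]@rot(g['rotation']).T; p=g['origin']+d*((.014-g['origin'][2])/d[:,2])[:,None]
    print(n,c.mean(0).round(),cv2.minEnclosingCircle((p[:,:2]*1000).astype(np.float32)))
g=f; G=cv2.cvtColor(g['img'],cv2.COLOR_RGB2GRAY); m=((G>130)*255).astype(np.uint8)
for c in cv2.findContours(m,cv2.RETR_EXTERNAL,cv2.CHAIN_APPROX_NONE)[0]:
    c=c[:,0].astype(float)
    if len(c)<80 or abs(c.mean(0)[0]-112)>30 or abs(c.mean(0)[1]-245)>30: continue
    p=fplane(f,c,.014); print('w',c.mean(0).round(),cv2.minEnclosingCircle((p[:,:2]*1000).astype(np.float32)))
E
```

```text
0 1507 ((516.0382690429688, 16.22698211669922), (40.18061447143555, 64.6238784790039), 58.46622848510742)
150 1396 ((514.0553588867188, 17.44371795654297), (40.18061447143555, 59.97098159790039), 58.46622848510742)
190 1201 ((513.66162109375, 17.30079460144043), (40.421287536621094, 58.86711883544922), 57.59815979003906)
200 391 ((514.283203125, 29.7194881439209), (31.96320152282715, 69.43639373779297), 85.32587432861328)
210 316 ((508.4074401855469, 37.20822525024414), (12.66187572479248, 15.358987808227539), 59.59309005737305)
V [112 127 145 161 174 186 198 221 243]
[(np.int64(22), np.int64(182), np.int64(144)), (np.int64(25), np.int64(207), np.int64(223)), (np.int64(7), np.int64(192), np.int64(130)), (np.int64(4), np.int64(199), np.int64(197)), (np.int64(3), np.int64(203), np.int64(195)), (np.int64(5), np.int64(209), np.int64(195)), (np.int64(4), np.int64(207), np.int64(195)), (np.int64(5), np.int64(208), np.int64(196)), (np.int64(5), np.int64(207), np.int64(197)), (np.int64(5), np.int64(207), np.int64(196)), (np.int64(4), np.int64(201), np.int64(199)), (np.int64(5), np.int64(207), np.int64(196)), (np.int64(6), np.int64(210), np.int64(169)), (np.int64(3), np.int64(206), np.int64(248)), (np.int64(3), np.int64(202), np.int64(247)), (np.int64(85), np.int64(44), np.int64(99))]
cap hull circle z.204 ((510.8876037597656, 20.710437774658203), 47.57996368408203)
273.0
top [130. 305.] ((238.6919708251953, 461.4154052734375), 95.26453399658203)
top [193. 268.] ((348.10467529296875, 312.9840087890625), 49.50736999511719)
top [203. 195.] ((547.630859375, 309.5479431152344), 73.3550796508789)
top [200. 126.] ((670.4800415039062, 162.855224609375), 926.675048828125)
w [111. 247.] ((548.5230102539062, 309.2743835449219), 72.38053894042969)
```

```bash
python3 - <<'E'
from h import *
f=dict(np.load('wrist.npz')); h=cv2.cvtColor(f['img'],cv2.COLOR_RGB2HSV).astype(int)
H,S,V=h[...,0],h[...,1],h[...,2]
M=np.zeros(H.shape,bool); M[160:270,225:318]=1; M[232:,308:]=0
red=M&((H<8)|(H>172))&(S>150)
k=lambda m: cv2.morphologyEx(m.astype(np.uint8),cv2.MORPH_OPEN,np.ones((3,3)))>0
for nm,m in (('all',k(red)),('top',k(red&(V>180)&(V<225))),):
  v,u=np.nonzero(m); p=fplane(f,np.c_[u,v],.228)[:,:2]*1000; print(nm,len(u),u.min(),u.max(),v.min(),v.max(),cv2.minAreaRect(p.astype(np.float32)))
cap=k(red|(M&(H>18)&(H<35)&(S>120))); v,u=np.nonzero(cap)
hull=cv2.convexHull(np.c_[u,v].astype(np.float32))[:,0]; print('cap z.204',cv2.minEnclosingCircle((fplane(f,hull,.204)[:,:2]*1000).astype(np.float32)))
print('rel of (522,28.5)',rel([.522,.0285,.21]))
E
```

```text
all 1590 263 283 178 259 ((525.8704223632812, 26.121076583862305), (13.372236251831055, 58.157562255859375), 58.812191009521484)
top 976 264 282 185 239 ((530.345947265625, 23.199913024902344), (11.968606948852539, 38.10267639160156), 58.55475997924805)
cap z.204 ((522.0999145507812, 28.163063049316406), 37.305843353271484)
rel of (522,28.5) [80.6 -1.1  0.9]
```

Request:
play_rows(
  plan=[
    [30,-1,1,0,-1],
    [55,-1,1,0,-0.2],
    [70,-1,1,0,0.4],
    [77,-1,1,0,0.5],
    [80,-1,1,0,0.5],
    [80,-1,1,0,0.5],
    [80,-1,1,0,0.5],
  ],
)

```text
time: 2.9
tool_pos: [0.5227, 0.0278, 0.2122]
tool_rot: [-0.19, 0.682, -0.19, -0.68]
contact_force: [0.3, -0.2, -0.5]
gripper_width: 0.253
```

```bash
python3 - <<'E'
from h import *
st(); f=grab('wrist'); cv2.imwrite('pics/w2.png',f['img'][:,:,::-1]); st(); print(rel([.522,.0285,.21]))
E
```

```text
t 2.9 tcp [522.7  27.8 212.2] F [ 0.3 -0.2 -0.5] M [-0.06  0.02  0.02] w 0.253 q6 2.027 jawdeg -121.24 Ftool [ 0.5  0.  -0.4]
t 2.95 tcp [522.7  27.9 212.1] F [-0.3  0.2 -0.2] M [ 0.03 -0.04 -0.03] w 0.253 q6 2.027 jawdeg -121.23 Ftool [ 0.2 -0.   0.3]
[ 2.1 -0.2  0.9]
```

View pics/w2.png

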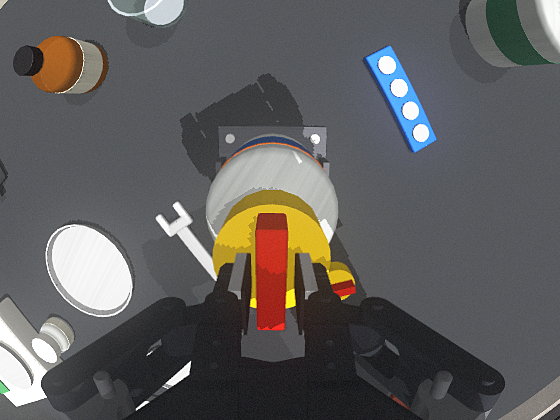

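Bar (272,270) sits centred between the finger pads (247 and 297). I'll close gently.

Request:
play_rows(
  plan=[
    [2,0,0,0,0.58],
    [2,0,0,0,0.62],
    [2,0,0,0,0.65],
    [2,0,0,0,0.67],
    [2,0,0,0,0.69],
  ],
)

```text
time: 3.58
tool_pos: [0.5225, 0.0286, 0.2093]
tool_rot: [-0.191, 0.681, -0.19, -0.681]
contact_force: [2.2, 4.8, -1.0]
gripper_width: 0.158
```

```bash
python3 -c "
from h import *
st()"
```

```text
t 3.58 tcp [522.5  28.6 209.3] F [ 2.2  4.8 -1. ] M [ 0.68 -0.44 -0.06] w 0.158 q6 2.027 jawdeg -121.23 Ftool [ 1.  -5.3  0.6]
```

Request:
play_rows(
  plan=[
    [0,-0.5,0,0,0.69],
    [0,-0.5,0,0,0.69],
  ],
)

```text
time: 3.82
tool_pos: [0.5226, 0.0286, 0.2093]
tool_rot: [-0.191, 0.681, -0.19, -0.681]
contact_force: [1.5, 3.7, -1.5]
gripper_width: 0.163
```

```bash
python3 -c "
from h import *
st()"
```

```text
t 3.83 tcp [522.6  28.6 209.3] F [ 1.5  3.7 -1.5] M [ 0.64 -0.32 -0.12] w 0.163 q6 2.028 jawdeg -121.23 Ftool [ 1.5 -4.   0.7]
```

Request:
play_rows(
  plan=[
    [0,-1.2,0,0,0.69],
    [0,-1.2,0,0,0.72],
    [0,-1.2,0,0,0.75],
  ],
)

```text
time: 4.2
tool_pos: [0.5227, 0.0287, 0.2095]
tool_rot: [0.19, -0.681, 0.191, 0.681]
contact_force: [-1.8, -1.3, 2.1]
gripper_width: 0.152
```

```bash
python3 -c "
from h import *
st()"
```

```text
t 4.2 tcp [522.7  28.7 209.5] F [-1.8 -1.3  2.1] M [-0.24  0.52 -0.03] w 0.152 q6 2.03 jawdeg -121.25 Ftool [-2.1  2.1  0.9]
```

Request:
play_rows(
  plan=[
    [0,0.3,0,0,0.85],
    [0,0.3,0,0,1],
    [0,0.3,0,0,1],
    [0,0.3,0,0,1],
  ],
)

```text
time: 4.7
tool_pos: [0.5227, 0.0287, 0.2094]
tool_rot: [0.19, -0.681, 0.191, 0.681]
contact_force: [-4.5, -2.7, 2.9]
gripper_width: 0.146
```

```bash
python3 -c "
from h import *
st()"
```

```text
t 4.7 tcp [522.7  28.7 209.4] F [-4.5 -2.7  2.9] M [-0.41  0.81 -0.07] w 0.146 q6 2.029 jawdeg -121.25 Ftool [-2.9  4.6  2.4]
```

Request:
play_rows(
  plan=[
    [1,1,0.5,0,1],
    [2,1,0.5,0,1],
    [3,1,0.5,0,1],
    [4,1,0.5,0,1],
    [4,1,0.5,0,1],
  ],
)

```text
time: 5.32
tool_pos: [0.5227, 0.0287, 0.2072]
tool_rot: [-0.191, 0.682, -0.19, -0.68]
contact_force: [-4.9, -1.2, 9.1]
gripper_width: 0.145
```

```bash
python3 -c "
from h import *
st()"
```

```text
t 5.33 tcp [522.7  28.7 207.2] F [-4.9 -1.2  9.1] M [-0.16  0.91  0.  ] w 0.145 q6 2.028 jawdeg -121.22 Ftool [-9.1  3.5  3.5]
```

Request:
play_rows(
  plan=[
    [1,0.7,0.8,0,1],
    [2,0.7,0.8,0,1],
    [3,0.7,0.8,0,1],
    [4,0.7,0.8,0,1],
    [5,0.7,0.8,0,1],
    [6,0.7,0.8,0,1],
    [6,0.7,0.8,0,1],
  ],
)

```text
time: 6.2
tool_pos: [0.5226, 0.0287, 0.2024]
tool_rot: [-0.191, 0.683, -0.19, -0.679]
contact_force: [-3.4, 0.1, 11.4]
gripper_width: 0.145
```

```bash
python3 -c "
from h import *
st()"
```

```text
t 6.2 tcp [522.6  28.7 202.4] F [-3.4  0.1 11.4] M [-0.03  0.71 -0.07] w 0.145 q6 2.028 jawdeg -121.22 Ftool [-11.4   1.7   2.9]
```

Request:
play_rows(
  plan=[
    [1,0.4,0.8,0,1],
    [2,0.4,0.8,0,1],
    [3,0.4,0.8,0,1],
    [3,0.4,0.8,0,1],
  ],
)

```text
time: 6.7
tool_pos: [0.5226, 0.0287, 0.2003]
tool_rot: [-0.191, 0.684, -0.189, -0.678]
contact_force: [-2.0, 0.2, 11.7]
gripper_width: 0.144
```

```bash
python3 -c "
from h import *
st()"
```

```text
t 6.7 tcp [522.6  28.7 200.3] F [-2.   0.2 11.7] M [0.01 0.46 0.01] w 0.144 q6 2.027 jawdeg -121.22 Ftool [-11.7   0.8   1.8]
```

Request:
play_rows(
  plan=[
    [1,0.2,0.6,0,1],
    [2,0.2,0.6,0,1],
    [3,0.2,0.6,0,1],
    [3,0.2,0.6,0,1],
  ],
)

```text
time: 7.2
tool_pos: [0.5226, 0.0287, 0.198]
tool_rot: [-0.191, 0.684, -0.189, -0.678]
contact_force: [-1.6, 0.7, 14.3]
gripper_width: 0.148
```

```bash
python3 -c "
from h import *
st()"
```

```text
t 7.2 tcp [522.6  28.7 198. ] F [-1.6  0.7 14.3] M [-0.01  0.39  0.03] w 0.148 q6 2.028 jawdeg -121.22 Ftool [-14.3   0.2   1.6]
```

Request:
play_rows(
  plan=[
    [1,0,0.4,0,1],
    [2,0,0.4,0,1],
    [2.5,0,0.4,0,1],
    [2.5,0,0.4,0,1],
  ],
)

```text
time: 7.7
tool_pos: [0.5226, 0.0287, 0.1969]
tool_rot: [-0.191, 0.685, -0.189, -0.677]
contact_force: [-3.1, -0.5, 17.8]
gripper_width: 0.146
```

```bash
python3 -c "
from h import *
st()"
```

```text
t 7.7 tcp [522.6  28.7 196.9] F [-3.1 -0.5 17.8] M [-0.07  0.69  0.  ] w 0.146 q6 2.028 jawdeg -121.22 Ftool [-17.8   1.9   2.3]
```

Request:
play_rows(
  plan=[
    [0.3,0.2,0.4,-0.03,1],
    [0.3,0.2,0.4,-0.06,1],
    [0.3,0.2,0.4,-0.09,1],
    [0.3,0.2,0.4,-0.12,1],
    [0.3,0.2,0.4,-0.12,1],
  ],
)

```text
time: 8.32
tool_pos: [0.5229, 0.029, 0.1969]
tool_rot: [-0.15, 0.695, -0.148, -0.687]
contact_force: [-1.9, 0.3, 17.9]
gripper_width: 0.151
```

```bash
python3 -c "
from h import *
st()"
```

```text
t 8.32 tcp [522.9  29.  196.9] F [-1.9  0.3 17.9] M [ 0.11  0.36 -0.05] w 0.151 q6 1.908 jawdeg -114.34 Ftool [-17.9   0.4   1.7]
```

Request:
play_rows(
  plan=[
    [0,0,0.3,-0.05,1],
    [0,0,0.3,-0.1,1],
    [0,0,0.3,-0.15,1],
    [0,0,0.3,-0.2,1],
    [0,0,0.3,-0.25,1],
    [0,0,0.3,-0.3,1],
    [0,0,0.3,-0.3,1],
  ],
)

```text
time: 9.2
tool_pos: [0.5227, 0.0293, 0.1969]
tool_rot: [-0.045, 0.71, -0.043, -0.701]
contact_force: [-0.8, 1.6, 17.9]
gripper_width: 0.147
```

```bash
python3 -c "
from h import *
st()"
```

```text
t 9.2 tcp [522.7  29.3 196.9] F [-0.8  1.6 17.9] M [0.19 0.26 0.02] w 0.147 q6 1.608 jawdeg -97.14 Ftool [-17.9  -1.6   0.7]
```

Request:
play_rows(
  plan=[
    [0,-0.3,0.2,-0.05,1],
    [0,-0.3,0.2,-0.1,1],
    [0,-0.3,0.2,-0.15,1],
    [0,-0.3,0.2,-0.2,1],
    [0,-0.3,0.2,-0.2,1],
  ],
)

```text
time: 9.82
tool_pos: [0.5226, 0.0296, 0.197]
tool_rot: [0.027, 0.711, 0.027, -0.702]
contact_force: [-1.3, 1.4, 17.1]
gripper_width: 0.148
```

```bash
python3 -c "
from h import *
st()"
```

```text
t 9.82 tcp [522.6  29.6 197. ] F [-1.3  1.4 17.1] M [ 0.17  0.19 -0.07] w 0.148 q6 1.409 jawdeg -85.69 Ftool [-17.1  -1.5   1. ]
```

Request:
play_rows(
  plan=[
    [0,-0.2,0.2,-0.03,1],
    [0,-0.2,0.2,-0.06,1],
    [0,-0.2,0.2,-0.08,1],
    [0,-0.2,0.2,-0.08,1],
  ],
)

```text
time: 10.32
tool_pos: [0.5225, 0.0297, 0.1969]
tool_rot: [0.055, 0.71, 0.055, -0.7]
contact_force: [-0.4, 1.3, 18.1]
gripper_width: 0.149
```

```bash
python3 -c "
from h import *
st()"
```

```text
t 10.32 tcp [522.5  29.7 196.9] F [-0.4  1.3 18.1] M [ 0.14  0.15 -0.  ] w 0.149 q6 1.329 jawdeg -81.11 Ftool [-18.1  -1.3  -0.1]
```

Request:
play_rows(
  plan=[
    [0,-0.1,0.2,-0.03,1],
    [0,-0.1,0.2,-0.05,1],
    [0,-0.1,0.2,-0.05,1],
  ],
)

```text
time: 10.7
tool_pos: [0.5224, 0.0298, 0.197]
tool_rot: [0.073, 0.708, 0.072, -0.699]
contact_force: [-0.7, 1.2, 16.8]
gripper_width: 0.146
```

```bash
python3 -c "
from h import *
st()"
```

```text
t 10.7 tcp [522.4  29.8 197. ] F [-0.7  1.2 16.8] M [0.1  0.14 0.03] w 0.146 q6 1.279 jawdeg -78.25 Ftool [-16.8  -1.3   0.2]
```

Request:
play_rows(
  plan=[
    [0,-0.1,0.1,-0.03,1],
    [0,-0.1,0.1,-0.06,1],
    [0,-0.1,0.1,-0.06,1],
  ],
)

```text
time: 11.08
tool_pos: [0.5222, 0.0299, 0.197]
tool_rot: [0.094, 0.706, 0.093, -0.696]
contact_force: [-0.2, -0.4, 17.6]
gripper_width: 0.149
```

```bash
python3 -c "
from h import *
st()"
```

```text
t 11.07 tcp [522.2  29.9 197. ] F [-0.2 -0.4 17.6] M [ 0.16  0.14 -0.  ] w 0.149 q6 1.219 jawdeg -74.81 Ftool [-17.6   0.4   0. ]
```

Request:
play_rows(
  plan=[
    [0,0,0,-0.03,1],
    [0,0,0,-0.06,1],
    [0,0,0,-0.06,1],
  ],
)

```text
time: 11.45
tool_pos: [0.5222, 0.0299, 0.1969]
tool_rot: [0.115, 0.702, 0.114, -0.693]
contact_force: [-0.4, 0.7, 17.0]
gripper_width: 0.152
```

```bash
python3 -c "
from h import *
st()"
```

```text
t 11.45 tcp [522.2  29.9 196.9] F [-0.4  0.7 17. ] M [ 0.12  0.17 -0.03] w 0.152 q6 1.159 jawdeg -71.37 Ftool [-17.   -0.7  -0.1]
```

Request:
play_rows(
  plan=[
    [0,0,0,-0.03,1],
    [0,0,0,-0.06,1],
    [0,0,0,-0.06,1],
  ],
)

```text
time: 11.82
tool_pos: [0.5222, 0.0297, 0.197]
tool_rot: [0.136, 0.699, 0.134, -0.689]
contact_force: [-0.2, 0.6, 17.5]
gripper_width: 0.147
```

```bash
python3 -c "
from h import *
st()"
```

```text
t 11.82 tcp [522.2  29.7 197. ] F [-0.2  0.6 17.5] M [-0.02  0.11 -0.19] w 0.147 q6 1.1 jawdeg -67.95 Ftool [-17.5  -0.5  -0.2]
```

Request:
play_rows(
  plan=[
    [0,0,0,-0.01,1],
    [0,0,0,-0.01,1],
  ],
)

```text
time: 12.08
tool_pos: [0.5222, 0.0297, 0.197]
tool_rot: [0.139, 0.698, 0.138, -0.689]
contact_force: [-1.0, -0.1, 16.8]
gripper_width: 0.147
```

```bash
python3 -c "
from h import *
st()"
```

```text
t 12.07 tcp [522.2  29.7 197. ] F [-1.  -0.1 16.8] M [-0.02  0.13 -0.28] w 0.147 q6 1.09 jawdeg -67.4 Ftool [-16.8  -0.2   0.8]
```

Stop felt at about 0.93 rad (Mz -0.19, then -0.28). I'll relieve it slightly and lift slowly.

Request:
play_rows(
  plan=[
    [0,0,0,0.025,1],
    [-2,0,0,0.025,1],
    [-4,0,0,0.025,1],
    [-6,0,0,0.025,1],
    [-8,0,0,0.025,1],
    [-10,0,0,0.025,1],
    [-12,0,0,0.025,1],
    [-12,0,0,0.025,1],
  ],
)

```text
time: 13.08
tool_pos: [0.5221, 0.0296, 0.2069]
tool_rot: [0.131, 0.7, 0.129, -0.69]
contact_force: [5.2, -1.0, 8.6]
gripper_width: 0.146
```

```bash
python3 -c "
from h import *
st()"
```

```text
t 13.07 tcp [522.1  29.6 206.9] F [ 5.2 -1.   8.6] M [-0.05 -0.84  0.03] w 0.146 q6 1.114 jawdeg -68.8 Ftool [-8.5  2.9 -4.6]
```

Request:
play_rows(
  plan=[
    [-1,0.6,-1,0,1],
    [-2,0.6,-1,0,1],
    [-3,0.6,-1,0,1],
    [-4,0.6,-1,0,1],
    [-5,0.6,-1,0,1],
    [-5,0.6,-1,0,1],
  ],
)

```text
time: 13.82
tool_pos: [0.5222, 0.0296, 0.2106]
tool_rot: [0.131, 0.699, 0.13, -0.691]
contact_force: [2.7, -0.0, 6.7]
gripper_width: 0.149
```

```bash
python3 -c "
from h import *
st()"
```

```text
t 13.82 tcp [522.2  29.6 210.6] F [ 2.7 -0.   6.7] M [ 0.   -0.63 -0.01] w 0.149 q6 1.114 jawdeg -68.8 Ftool [-6.7  1.  -2.5]
```

Request:
play_rows(
  plan=[
    [-2,0.2,-0.6,0,1],
    [-4,0.2,-0.6,0,1],
    [-6,0.2,-0.6,0,1],
    [-8,0.2,-0.6,0,1],
    [-10,0.2,-0.6,0,1],
    [-10,0.2,-0.6,0,1],
  ],
)

```text
time: 14.58
tool_pos: [0.5203, 0.0285, 0.2161]
tool_rot: [0.131, 0.696, 0.129, -0.694]
contact_force: [7.0, -4.0, -3.8]
gripper_width: 0.147
```

```bash
python3 -c "
from h import *
st()"
```

```text
t 14.57 tcp [520.3  28.5 216.1] F [ 7.  -4.  -3.8] M [-0.69 -1.28 -0.03] w 0.147 q6 1.114 jawdeg -68.84 Ftool [ 3.8  6.2 -5.1]
```

Request:
play_rows(
  plan=[
    [0,0.6,-1,0,1],
    [0,1.2,-2,0,1],
    [0,1.2,-2,0,1],
  ],
)

```text
time: 14.95
tool_pos: [0.5213, 0.0289, 0.2167]
tool_rot: [-0.13, -0.694, -0.13, 0.696]
contact_force: [0.9, -3.0, -1.1]
gripper_width: 0.146
```

```bash
python3 -c "
from h import *
s=st(); print(rot(s['tool_rot'])[:,0])"
```

```text
t 14.95 tcp [521.3  28.9 216.7] F [ 0.9 -3.  -1.1] M [-0.47 -0.23 -0.02] w 0.146 q6 1.114 jawdeg -68.82 Ftool [1.1 3.1 0.2]
[-1.73928323e-03  2.41962637e-05 -9.99998487e-01]
```

Request:
play_rows(
  plan=[
    [0,0.7,-0.2,0,1],
    [-2,0.7,-0.2,0,1],
    [-4,0.7,-0.2,0,1],
    [-6,0.7,-0.2,0,1],
    [-8,0.7,-0.2,0,1],
    [-8,0.7,-0.2,0,1],
  ],
)

```text
time: 15.7
tool_pos: [0.5223, 0.0285, 0.2258]
tool_rot: [0.13, 0.695, 0.13, -0.695]
contact_force: [0.5, 0.6, -1.2]
gripper_width: 0.15
```

```bash
python3 -c "
from h import *
s=st()"
```

```text
t 15.7 tcp [522.3  28.5 225.8] F [ 0.5  0.6 -1.2] M [-0.02 -0.04 -0.01] w 0.15 q6 1.113 jawdeg -68.81 Ftool [ 1.2 -0.4 -0.7]
```

Request:
play_rows(
  plan=[
    [-5,0,0,0,1],
    [-10,0,0,0,1],
    [-18,0,0,0,1],
    [-28,0,0,0,1],
    [-38,0,0,0,1],
    [-46,0,0,0,1],
    [-50,0,0,0,1],
    [-50,0,0,0,1],
  ],
)

```text
time: 16.7
tool_pos: [0.5223, 0.0284, 0.2758]
tool_rot: [0.13, 0.695, 0.13, -0.695]
contact_force: [0.7, 0.4, -1.4]
gripper_width: 0.144
```

```bash
python3 - <<'E'
from h import *
st(); f=grab('wrist'); cv2.imwrite('pics/w3.png',f['img'][:,:,::-1]); print(rel([.548,.3094,.2758]))
E
```

```text
t 16.7 tcp [522.3  28.4 275.8] F [ 0.7  0.4 -1.4] M [-0.05  0.01  0.02] w 0.144 q6 1.113 jawdeg -68.81 Ftool [ 1.4 -0.1 -0.7]
[  -0.4 -252.7 -125.7]
```

View pics/w3.png

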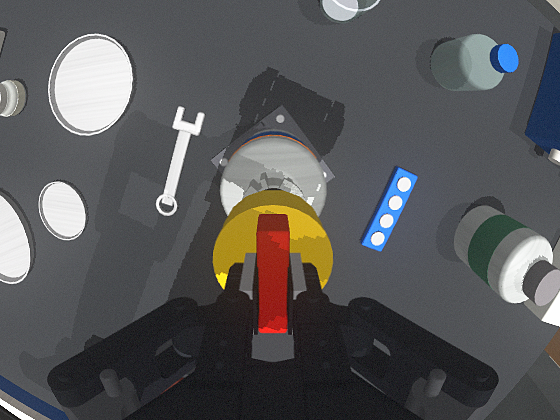

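Cap is held by its bar (272,270) and the bare neck shows below it. I'll move over the dish.

Request:
play_rows(
  plan=[
    [0,-18,-9,0,1],
    [0,-54,-27,0,1],
    [0,-90,-45,0,1],
    [0,-126,-63,0,1],
    [0,-162,-81,0,1],
    [0,-198,-99,0,1],
    [0,-234,-116,0,1],
    [0,-253,-126,0,1],
  ],
)

```text
time: 17.75
tool_pos: [0.5479, 0.3113, 0.2746]
tool_rot: [-0.131, -0.694, -0.13, 0.695]
contact_force: [-0.1, -0.3, -1.1]
gripper_width: 0.152
```

Request:
play_rows(
  plan=[
    [10,0,0,0,1],
    [35,0,0,0,1],
    [65,0,0,0,1],
    [95,0,0,0,1],
    [125,0,0,0,1],
    [150,0,0,0,1],
    [165,0,0,0,1],
    [165,0,0,0,1],
  ],
)

```text
time: 18.75
tool_pos: [0.5474, 0.3086, 0.1089]
tool_rot: [-0.13, -0.694, -0.129, 0.696]
contact_force: [-0.2, 0.8, -0.7]
gripper_width: 0.146
```

```bash
python3 - <<'E'
from h import *
st(); f=grab('top'); cv2.imwrite('pics/t4.png',cv2.resize(f['img'][120:270,120:330,::-1],None,fx=3,fy=3)); print(rel([.548,.3094,.2758]))
E
```

```text
t 18.75 tcp [547.4 308.6 108.9] F [-0.2  0.8 -0.7] M [ 0.06  0.   -0.07] w 0.146 q6 1.597 jawdeg -68.86 Ftool [ 0.7 -0.8 -0.1]
[-165.4   -0.3    0.3]
```

View pics/t4.png

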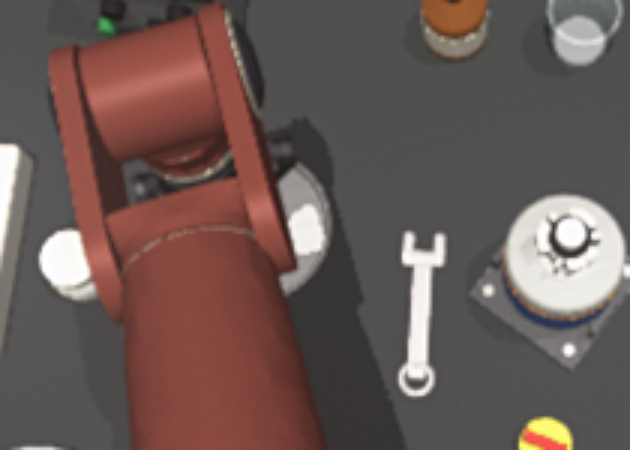

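Request:
play_rows(
  plan=[
    [15,0,0,0,1],
    [32,0,0,0,1],
    [46,0,0,0,1],
    [55,0,0,0,1],
    [60,0,0,0,1],
    [63,0,0,0,1],
    [63,0,0,0,1],
  ],
)

```text
time: 19.68
tool_pos: [0.5484, 0.3099, 0.0477]
tool_rot: [0.13, 0.695, 0.13, -0.695]
contact_force: [0.0, 0.0, -0.3]
gripper_width: 0.147
```

```bash
python3 - <<'E'
from h import *
st(); f=grab('wrist'); cv2.imwrite('pics/w5.png',f['img'][:,:,::-1])
E
```

```text
t 19.68 tcp [548.4 309.9  47.7] F [ 0.   0.  -0.3] M [-0.04 -0.03  0.02] w 0.147 q6 1.597 jawdeg -68.81 Ftool [ 0.3 -0.  -0. ]
```

View pics/w5.png

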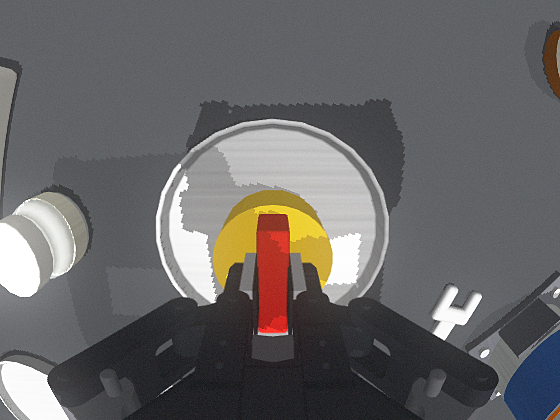

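The cap (272,240) hangs inside the dish rim (157 to 388, centre about 272). Next I'll lower it until contact.

Request:
play_rows(
  plan=[
    [2,0,0,0,1],
    [4,0,0,0,1],
    [5,0,0,0,1],
    [6,0,0,0,1],
    [6,0,0,0,1],
  ],
)

```text
time: 20.35
tool_pos: [0.5483, 0.3098, 0.0415]
tool_rot: [0.13, 0.695, 0.13, -0.695]
contact_force: [0.1, 0.1, -0.9]
gripper_width: 0.149
```

```bash
python3 -c "
from h import *
s=st()"
```

```text
t 20.35 tcp [548.3 309.8  41.5] F [ 0.1  0.1 -0.9] M [0.01 0.01 0.05] w 0.149 q6 1.597 jawdeg -68.81 Ftool [ 0.9 -0.  -0.1]
```

Request:
play_rows(
  plan=[
    [0.5,0,0,0,1],
    [1,0,0,0,1],
    [1.5,0,0,0,1],
    [1.5,0,0,0,1],
  ],
)

```text
time: 20.85
tool_pos: [0.5484, 0.3099, 0.0415]
tool_rot: [-0.13, -0.695, -0.13, 0.695]
contact_force: [-4.3, -1.7, 7.4]
gripper_width: 0.15
```

```bash
python3 -c "
from h import *
s=st()"
```

```text
t 20.85 tcp [548.4 309.9  41.5] F [-4.3 -1.7  7.4] M [-0.37  0.69 -0.  ] w 0.15 q6 1.597 jawdeg -68.81 Ftool [-7.4  0.   4.7]
```

Contact on the floor at 7 N. I'll ease off, then open.

Request:
play_rows(
  plan=[
    [-1.2,0,0,0,1],
    [-1.2,0,0,0,0.7],
    [-1.2,0,0,0,0.62],
    [-1.2,0,0,0,0.5],
    [-1.2,0,0,0,0.3],
    [-1.2,0,0,0,0.2],
    [-1.2,0,0,0,0.2],
  ],
)

```text
time: 21.72
tool_pos: [0.5482, 0.3098, 0.0412]
tool_rot: [-0.13, -0.695, -0.13, 0.695]
contact_force: [0.2, -0.8, -0.1]
gripper_width: 0.4
```

Request:
play_rows(
  plan=[
    [-5,0,0,0,0.2],
    [-15,0,0,0,0.2],
    [-30,0,0,0,0.2],
    [-55,0,0,0,0.2],
    [-85,0,0,0,0.2],
    [-115,0,0,0,0.2],
    [-130,0,0,0,0.2],
    [-130,0,0,0,0.2],
  ],
)

```text
time: 22.72
tool_pos: [0.5491, 0.3102, 0.1732]
tool_rot: [0.13, 0.696, 0.13, -0.694]
contact_force: [-0.0, 0.9, -0.6]
gripper_width: 0.404
```

```bash
python3 - <<'E'
from h import *
st(); f=grab('wrist'); cv2.imwrite('pics/w6.png',f['img'][:,:,::-1])
h=cv2.cvtColor(f['img'],cv2.COLOR_RGB2HSV).astype(int); H,S=h[...,0],h[...,1]
g=grab('scene'); P=cloud(g); h=cv2.cvtColor(g['img'],cv2.COLOR_RGB2HSV).astype(int); H,S=h[...,0],h[...,1]
m=(H>18)&(H<35)&(S>120)&(np.hypot(P[...,0]-.55,P[...,1]-.31)<.08); print('scene cap',m.sum(),np.percentile(P[m],[5,50,95],axis=0).round(3).tolist())
E
```

```text
t 22.73 tcp [549.1 310.2 173.2] F [-0.   0.9 -0.6] M [0.02 0.02 0.04] w 0.404 q6 1.597 jawdeg -68.81 Ftool [ 0.6 -0.8 -0.3]
scene cap 236 [[0.531, 0.282, 0.014], [0.56, 0.318, 0.035], [0.584, 0.337, 0.058]]
```

View pics/w6.png

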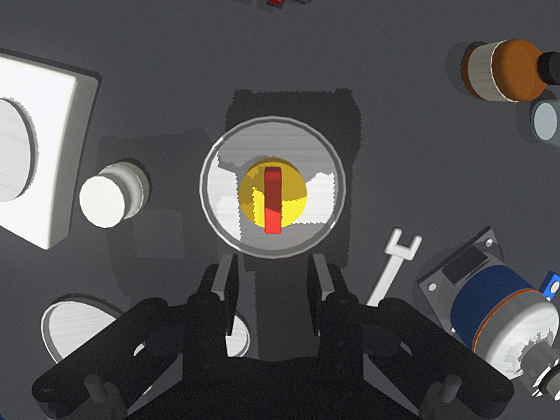

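Cap (272,195) stands flat with the bar up, centred in the dish (272,187). Gripper is clear at z = 173 mm, so I'll hand in.

```bash
python3 -c "
from h import *
print(manip.job_done())"
```

```text
the job is handed in; nothing more can be done
None
```

The solvent can is open: its cap stands flat, bar up, in the middle of the 144 mm dish. The job was handed in at about 23 s and gave no verdict.

- **Turning:** I gripped the red bar and pressed about 12.5 mm down, until the rim was felt at about 18 N. I then turned anticlockwise to the stop at about 0.93 rad, where the moment rose to 0.28 N m, eased back slightly and lifted.
- **Lift-off:** about 7 mm up, the cap pressed sideways on the neck with roughly 8 N, because I had shifted the arm sideways during the press. I re-centred it, the force vanished, and the rest of the lift was free.
- **Placing:** I lowered the cap until the floor was felt, with up to 7 N on the dish. I eased off and opened, and the force readings returned to about zero.
- **Last checks:** the final wrist picture shows the cap upright and centred in the dish. The gripper was clear at 173 mm, and no bystander seen in that picture looks disturbed. I did not measure their positions again.
- **Disagreements:** the scene camera read about 5 mm further in x than the top and wrist cameras for the locked cap. It also put the set-down cap about 10 mm further in x and y, though it sees only part of it. I relied on the top and wrist cameras, which agreed on the dish centre within about 1 mm.

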